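# Open a locked desk box through its emergency-release hole

### The arm

A 7-joint arm with a two-finger parallel gripper is mounted at the origin on a cart in front of the work surface, level with it; the furniture and walls round the work are solid. World frame = base frame: x ahead of the robot, y to its left, z up, the work surface at z = 0. Lengths are in m, angles in rad, forces in N, time in s.
With the tool pointing down it reaches from about 0.4 to 0.85 m from the base axis. Payload 10.4 kg.
Tool frame: the origin (TCP) lies between the finger pads; the fingertips stand 11 mm ahead of it and the grasp point (between the pads) lies 8 mm behind it; x points along the fingers, y is the direction in which the jaws open and shut, and the axes are right-handed (so a half turn about x gives the same grasp; the last joint's range is limited). The gripper opens to 87 mm and grips with 3 to 60 N. Pads are 19 mm wide; open, the fingers measure 117 mm over their backs; the gripper's body (75 mm by 190 mm) begins 51 mm behind the grasp point.
Start: joints at [1.099, 0.332, -0.065, 1.46, 0.022, 1.35, -0.088], TCP at [0.271, -0.563, 0.234] pointing down, gripper open.
Joint ranges: [-2.6, 2.6], [-0.5, 2.12], [-1.47, 1.34], [0.16, 2.42], [-1.27, 4.41], [0.06, 2.06], [-2.6, 2.6]. Speed limits (rad/s): [2.22, 2.22, 2.79, 2.79, 3.14, 3.14, 3.14].

### API

Orientations are given as a unit quaternion [x, y, z, w].
In Python, from bench import r, cams, ticket gives the robot as it stands. The module is installed in compiled form; this text tells all that it offers.
- The arm moves only by the tool drive_tool, never from a script. Its argument "moves" is text: rows parted by semicolons, each of 5 numbers parted by spaces: the shift along the world's x, y, z in m, then the turn about the world's z in degrees, then the closure, from 0 (fully open) to 1 (shut). In form: x y z twist grip; .... A call has 1 to 20 rows; each row shifts and turns the commanded pose from where the row before left it; what a row does not reach is not made up. A row lasts 1/8 s, in which the tool goes at most 62.5 mm and 10.7 degrees, less where a joint would pass 70% of its speed; a pose out of reach is approached as far as the arm can. A call is refused whole if a number of a shift passes 0.0625 or a number of a turn 10.7, either way. A call with a gripper value outside its range is refused whole. The fingers move at their own pace and stop on an object; "newtons" is the grip in N (left out, the last holds). Time passes only in rows, so rows that do not move let the fingers close. It gives the time, the measured TCP pose, the force and the opening at its end, in the units of the state.
- r.read_state(): the state, without advancing time (a new reading comes with each control period).
- cams.camera(name): name is "scene" or "top" or "wrist"; returns a dict with "color" (384x512x3 uint8, red, green, blue), "fx", "fy", "cx", "cy" (pixels), "distortion" ([k1, k2, p1, p2, k3] as OpenCV has them; the pictures are not rectified), "extrinsics" (4x4, takes a point from camera to world coordinates). Camera axes: x right, y down, z forward; pixel columns grow to the right and rows downward; lengths in m; the calibration is good to about 2 mm. A picture is of the moment at which its call begins. There is no depth.
- ticket.close_job(): hands the job in, once; it reports no verdict.
The state is a dict: "time": time; "joint_positions": joint angles; "joint_vel": joint speeds; "joint_torque": joint torques, N m; "ee_pos": TCP position; "eef_rot": TCP orientation; "ft_force": force on the tool from outside, world axes, zero at the start; "torque": the same for the moment, N m; "width": finger opening in m.
Only numpy, scipy, OpenCV 4.12 (cv2) and the standard library are available. Lean on these libraries where they do the work, as an engineer would, in place of code of your own. Each camera call takes 0.05 s, during which the arm holds its last target.

### The job

The little desk lock box will not open any more. Take the release pin from its wooden stand, push it through the small hole in the lid until the spring latch hidden inside gives and the tray pops out a little, never forcing the pin against the box or its latch. Then draw the tray out to its stop by its handle, put the pin back fully home in its stand, and leave the other things on the sideboard where they are.

Things in the scene. Friction and masses are not known exactly. Their poses are not given: they have to be found in the camera images.
- pin: Release pin, loose, about 60 g, upright in its stand: a round steel rod 5 mm wide with rounded end, 56 mm long; then a steel collar 22 mm wide, 6 mm high; then an orange grip 16 x 16 mm square, 50 mm tall. In all 112 mm. Origin at the rod's lower tip; z runs up along the rod; x and y are square to the grip's flat sides.
- pin_tip (a point): Lower tip of the rod (same as the pin's origin), 87 mm below the middle of the grip.
- pin_grip (a point): Middle of the pin's orange grip, the place to hold it.
- pin_stand: Fixed pale wooden block 50 x 50 x 64 mm on a thin black base 64 x 64 mm. Origin at the centre of its underside, z up. A hole 10 mm in diameter and 60 mm deep goes straight down in the middle of its top. With the pin home the collar rests flat on the block's top and the rod's tip is 8 mm above the sideboard.
- stand_hole (a point): Centre of the mouth of the stand's hole, on the block's top, 64 mm above the sideboard.
- lockbox: Fixed grey lock box, 140 deep (x), 190 wide (y), 90 mm tall. Origin at the centre of its underside; z up, front faces -x. The white-fronted tray is at -y, a dark panel with blank white keys at +y. The latch cap pushes back with 4 N at first plus 0.5 N per mm (and 1 to 2 N of friction). The latch breaks if the pin presses on box or latch with more than 20 N.
- access_hole (a point): Centre of the round access hole, 10 mm wide, steel ring, top of the lid's left part, 62.5 mm from the box's middle, 90 mm above the sideboard. Lid 4 mm thick. Straight below is the latch's flat round push cap, 18 mm wide, its top 18 to 42 mm below the lid's top (differs every time, not visible); after about 6 mm of travel the tray pops out, at 7 mm the cap hits a hard stop.
- tray (a joint): How far the tray is out, m: 0 shut (latched, with up to 1.5 mm of play), about 0.022 after it has popped out by itself, 0.065 at its stop. It slides out along the box's -x; it takes about 1.5 N plus 25 N per m/s and stays where it is left.
- tray_handle (a point): Middle of the steel bar handle of the tray (moves with the tray). The bar is level, along the box's y, about 80 mm long, 10 mm thick, 35 mm in front of the tray's front and 64 mm above the sideboard (26 mm below the lid's top).
- phone: Black phone 148 x 72 x 8 mm lying flat, origin at the centre of its underside. Leave alone.
- mug: Speckled mug, 85 mm wide, 102 mm tall, origin under its centre. Leave alone.
- stapler: Pale green stapler, 36 x 128 x 42 mm, origin at the centre of its underside. Leave alone.
- tape: Roll of paper tape, 65 mm across, 19 mm tall, origin at the centre of its underside. Leave alone.
There are look-alikes about, which are no part of the job. Several things have the shape of the pin_stand; the one meant has the colours described above.

How it is judged:
By the outcome, as a careful person would: the job done as asked, in the order asked, and still so for the second after the job is handed in, with the robot touching nothing.
It also fails if it takes over 72 s, if anything falls off the work surface, if the arm or the gripper's body presses on something with over 40 N, if the wrist force passes 120 N, or if a joint passes its speed limit or range.

## Working session

There is one attempt and no reset: what is moved stays moved. The work goes in short steps, Python scripts to look and compute and a tool call to move; the robot and the scene stay as the last step left them, time stands still between calls to the robot, and variables do not carry over. Pictures are saved under pics/ and viewed, and the job is handed in when it is done.

Besides the shell and the picture viewer there is one more tool, called after "Request:" as name(argument=value, ...) on one line, values as JSON. drive_tool: Moves the arm, as the interface text tells. Its arguments: {"type":"object","properties":{"moves":{"type":"string"},"newtons":{"type":"number"}},"required":["moves"]}

```bash
mkdir -p pics; cat > h.py <<'E'
import numpy as np, cv2
from bench import r, cams, ticket
def snap(n,f,crop=None,s=1):
    c=cams.camera(n); im=c["color"][:,:,::-1].copy()
    if crop: x0,y0,x1,y1=crop; im=im[y0:y1,x0:x1]
    if s!=1: im=cv2.resize(im,None,fx=s,fy=s,interpolation=cv2.INTER_CUBIC)
    cv2.imwrite("pics/"+f,im); return c
def ray(c,u,v):
    K=np.array([[c["fx"],0,c["cx"]],[0,c["fy"],c["cy"]],[0,0,1]])
    p=cv2.undistortPoints(np.array([[[u,v]]],float),K,np.array(c["distortion"],float))[0,0]
    E=np.array(c["extrinsics"]); return E[:3,3],E[:3,:3]@np.array([p[0],p[1],1])
def atz(c,u,v,z):
    o,d=ray(c,u,v); return o+d*(z-o[2])/d[2]
def proj(c,P):
    K=np.array([[c["fx"],0,c["cx"]],[0,c["fy"],c["cy"]],[0,0,1]])
    E=np.linalg.inv(np.array(c["extrinsics"])); rv=cv2.Rodrigues(E[:3,:3])[0]
    return cv2.projectPoints(np.array(P,float).reshape(-1,1,3),rv,E[:3,3],K,np.array(c["distortion"],float))[0][:,0]
def tri(obs):
    A=np.zeros((3,3));b=np.zeros(3)
    for c,u,v in obs:
        o,d=ray(c,u,v); d=d/np.linalg.norm(d); M=np.eye(3)-np.outer(d,d);A+=M;b+=M@o
    return np.linalg.solve(A,b)
E
python3 - <<'E'
from h import *
import pickle
np.set_printoptions(precision=4,suppress=True)
C={}
for n in("scene","top","wrist"):
    C[n]=snap(n,n+"0.png",s=1.5); print(n,C[n]["extrinsics"],C[n]["fx"])
pickle.dump(C,open("c0.pkl","wb"))
print(r.read_state())
E
```

```text
scene [[-0.6247 -0.5132  0.5886 -0.2749]
 [-0.7809  0.4118 -0.4697  0.5038]
 [-0.0013 -0.753  -0.658   0.9688]
 [ 0.      0.      0.      1.    ]] 441.3858061392181
top [[ 0.0052 -0.9949  0.1006  0.3821]
 [-1.     -0.0048  0.0034 -0.1084]
 [-0.0029 -0.1006 -0.9949  1.4627]
 [ 0.      0.      0.      1.    ]] 484.1249885307944
wrist [[ 0.4329 -0.8681 -0.2431  0.3375]
 [-0.9014 -0.417  -0.1162 -0.5313]
 [-0.0005  0.2694 -0.963   0.3841]
 [ 0.      0.      0.      1.    ]] 309.36646433318975
{'time': 0.15, 'joint_positions': array([ 1.0994,  0.3327, -0.0647,  1.4607,  0.0216,  1.3499, -0.0885]), 'joint_vel': array([ 0.0006, -0.    ,  0.0003, -0.0031, -0.0006, -0.0002, -0.0007]), 'joint_torque': array([  0.0008, -62.3633,   0.0246, -39.0141,  -0.0614,   0.0372,
         0.    ]), 'ee_pos': array([ 0.2711, -0.5629,  0.2329]), 'eef_rot': array([-0.6893, -0.1577,  0.6895, -0.157 ]), 'ft_force': array([ 0.1784, -0.5602,  0.5032]), 'torque': array([0.0721, 0.0234, 0.0229]), 'width': 0.0867587625717523}
```

View pics/scene0.png

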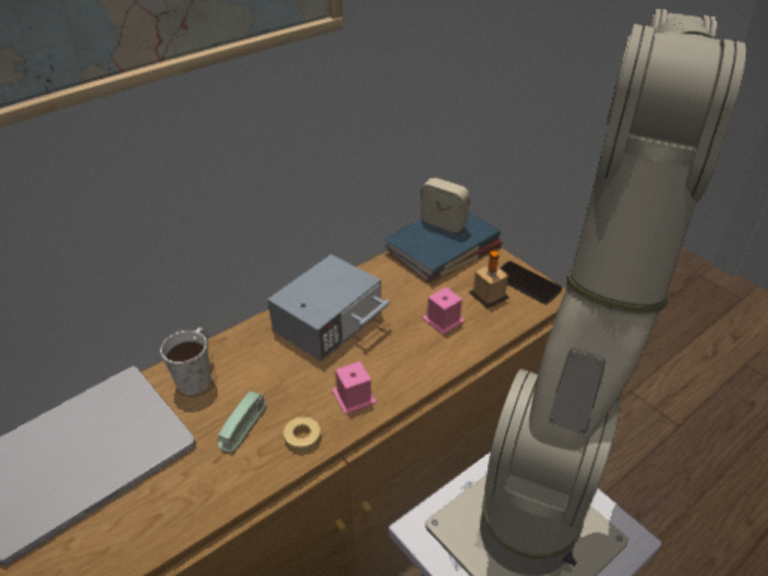

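View pics/top0.png

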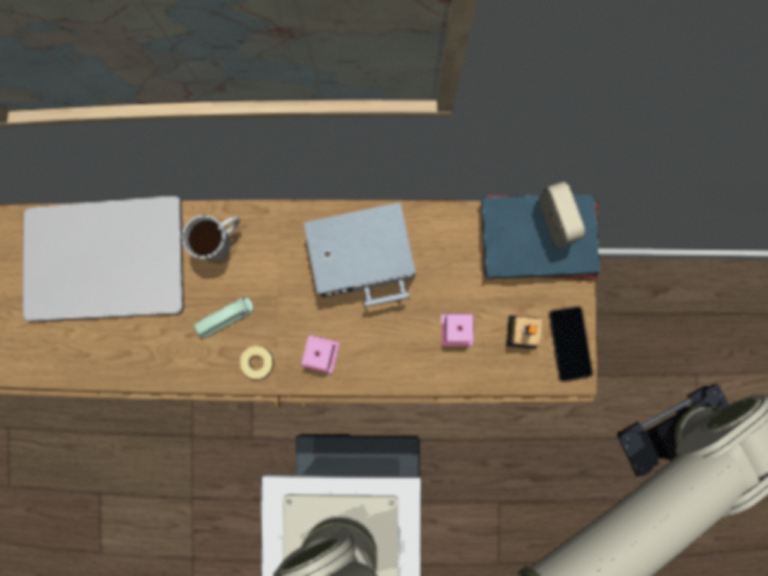

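View pics/wrist0.png

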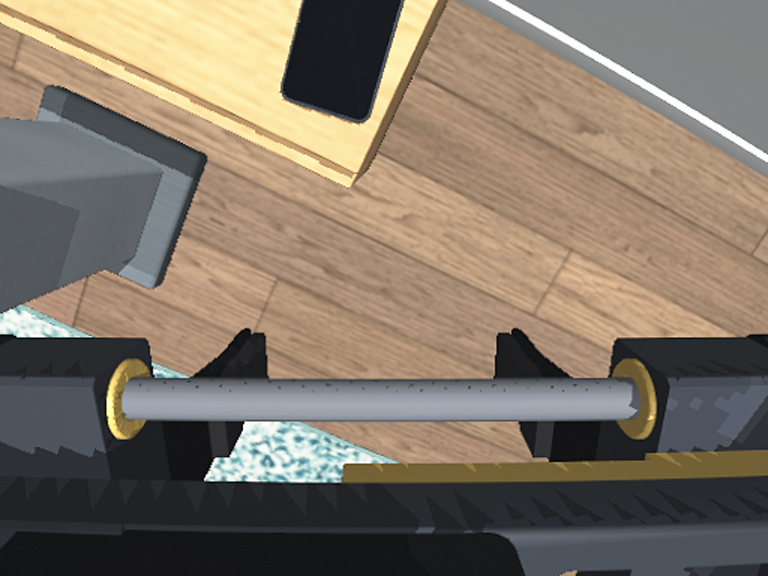

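The pin (orange) stands in the pale stand at about (350,221) in the top view at native scale. The box is at about (240,167), with its hole near (218,169). Two pink look-alike stands are to be ignored. Next I'll enlarge both areas.

```bash
python3 - <<'E'
import cv2,pickle
C=pickle.load(open("c0.pkl","rb"))
def cr(n,x0,y0,x1,y1,s):
    im=C[n]["color"][y0:y1,x0:x1,::-1]
    return cv2.resize(im,None,fx=s,fy=s,interpolation=cv2.INTER_CUBIC)
cv2.imwrite("pics/tA.png",cr("top",325,195,405,255,10))
cv2.imwrite("pics/tB.png",cr("top",195,130,295,205,8))
cv2.imwrite("pics/sA.png",cr("scene",300,155,380,215,10))
cv2.imwrite("pics/sB.png",cr("scene",170,165,270,240,8))
E
```

```text
(no output)
```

View pics/tA.png

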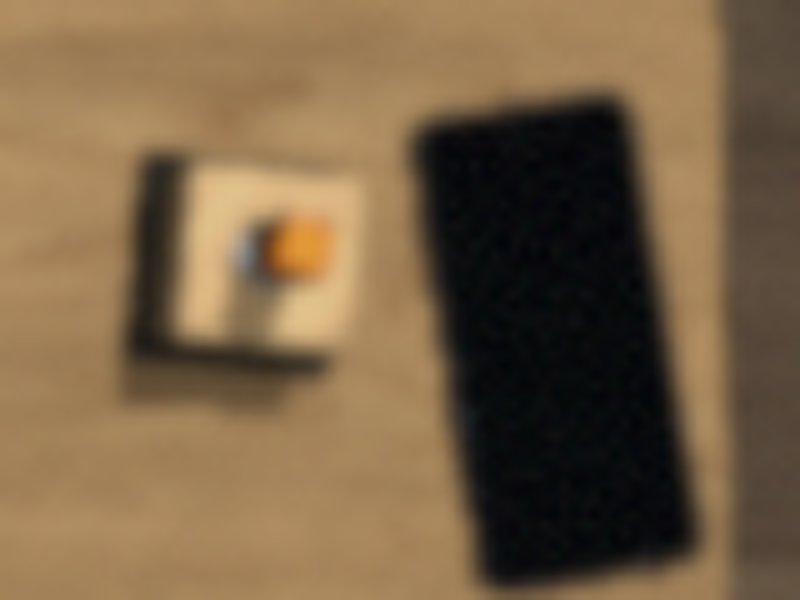

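View pics/tB.png

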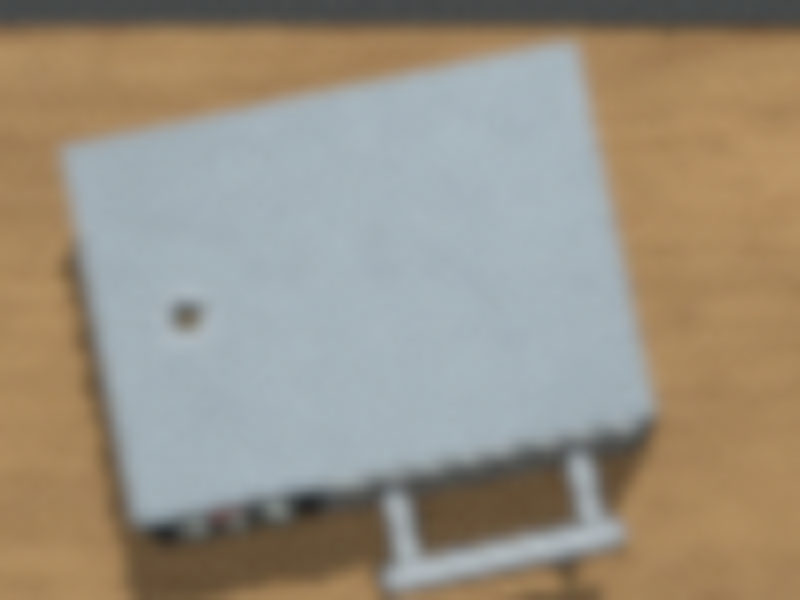

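View pics/sA.png

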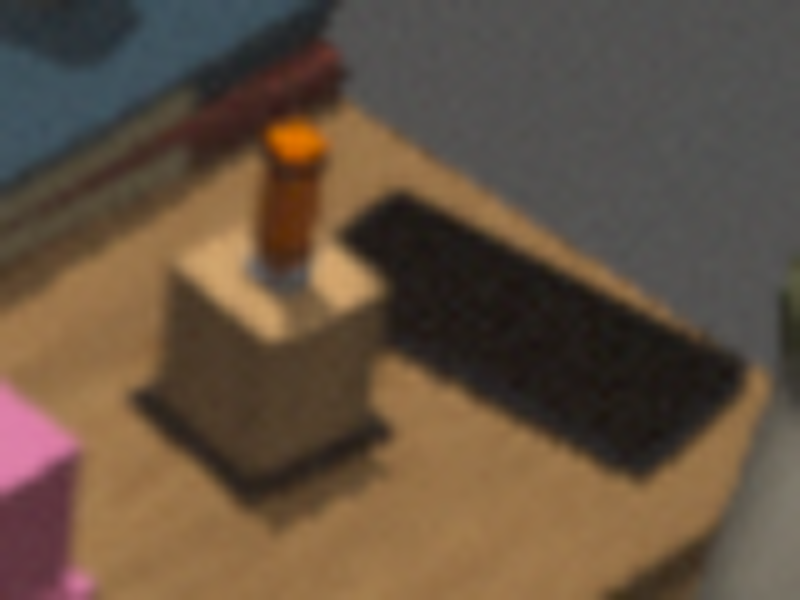

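View pics/sB.png

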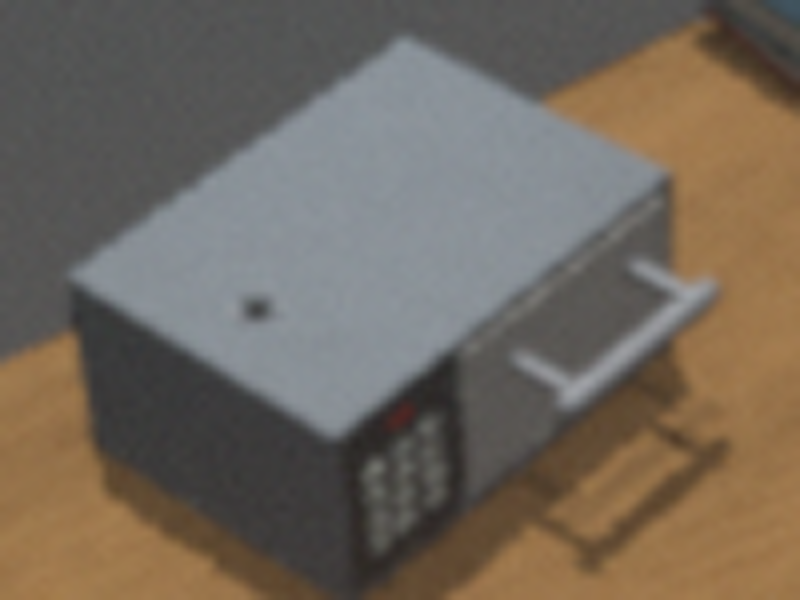

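```bash
python3 - <<'E'
from h import *
import pickle
np.set_printoptions(precision=4,suppress=True)
C=pickle.load(open("c0.pkl","rb"))
W={"tA":("top",325,195,10),"tB":("top",195,130,8),"sA":("scene",300,155,10),"sB":("scene",170,165,8)}
def px(w,x,y):
    n,a,b,s=W[w]; return C[n],a+(x+.5)/s-.5,b+(y+.5)/s-.5
P={}
for w,pts,z in(("tA",[(190,163),(368,175),(348,352),(170,345)],.064),("tA",[(298,247)],.12),("sA",[(297,143)],.12),("sA",[(172,268),(275,340),(388,288)],.064),
  ("tB",[(63,148),(577,40),(655,415),(133,525)],.09),("tB",[(186,315)],.09),("sB",[(70,278),(405,37),(672,178),(340,438)],.09),("sB",[(257,308)],.09),
  ("tB",[(388,578),(622,533)],.064),("sB",[(567,398),(710,288)],.064)):
    q=np.array([atz(*px(w,*p),z) for p in pts]); print(w,z);print(q, "mean",q.mean(0))
    for i in range(len(q)-1):
        d=q[i+1]-q[i]; print("  edge",np.linalg.norm(d),np.degrees(np.arctan2(d[1],d[0])))
print("tri grip",tri([px("tA",298,247),px("sA",297,143)]))
print("tri hole",tri([px("tB",186,315),px("sB",257,308)]))
from scipy.spatial.transform import Rotation as R
s=r.read_state();print(R.from_quat(s["eef_rot"]).as_matrix())
E
```

```text
tA 0.064
[[ 0.4706 -0.3416  0.064 ]
 [ 0.4672 -0.3941  0.064 ]
 [ 0.4157 -0.3877  0.064 ]
 [ 0.4177 -0.3353  0.064 ]] mean [ 0.4428 -0.3647  0.064 ]
  edge 0.05263336439197143 -93.70145176873717
  edge 0.05196844770940686 172.85833139413404
  edge 0.05238831567168244 87.74111796942063
tA 0.12
[[ 0.4437 -0.3626  0.12  ]] mean [ 0.4437 -0.3626  0.12  ]
sA 0.12
[[ 0.4386 -0.3605  0.12  ]] mean [ 0.4386 -0.3605  0.12  ]
sA 0.064
[[ 0.4646 -0.3381  0.064 ]
 [ 0.4183 -0.3382  0.064 ]
 [ 0.4137 -0.3854  0.064 ]] mean [ 0.4322 -0.3539  0.064 ]
  edge 0.04630647431443388 -179.8045260983622
  edge 0.047393966984817106 -95.57090188766381
tB 0.09
[[ 0.6488  0.0687  0.09  ]
 [ 0.689  -0.1169  0.09  ]
 [ 0.5525 -0.1453  0.09  ]
 [ 0.5121  0.0408  0.09  ]] mean [ 0.6006 -0.0382  0.09  ]
  edge 0.1898802397662289 -77.76628146103275
  edge 0.13948062834314695 -168.25869040706743
  edge 0.19045925634251146 102.24155247149562
tB 0.09
[[0.5879 0.023  0.09  ]] mean [0.5879 0.023  0.09  ]
sB 0.09
[[ 0.6425  0.07    0.09  ]
 [ 0.6843 -0.1131  0.09  ]
 [ 0.5467 -0.1424  0.09  ]
 [ 0.508   0.0393  0.09  ]] mean [ 0.5954 -0.0366  0.09  ]
  edge 0.18782305668832813 -77.15286845828012
  edge 0.1406406590706484 -167.99362608715307
  edge 0.18580705151569998 102.02140255997129
sB 0.09
[[0.5845 0.0243 0.09  ]] mean [0.5845 0.0243 0.09  ]
tB 0.064
[[ 0.4957 -0.0494  0.064 ]
 [ 0.5125 -0.1341  0.064 ]] mean [ 0.5041 -0.0917  0.064 ]
  edge 0.08639724620842612 -78.78934493536062
sB 0.064
[[ 0.4961 -0.0523  0.064 ]
 [ 0.5105 -0.1321  0.064 ]] mean [ 0.5033 -0.0922  0.064 ]
  edge 0.08111524594400493 -79.7547393759859
tri grip [ 0.4431 -0.3642  0.1155]
tri hole [0.588  0.0229 0.0867]
[[-0.0005  0.4339 -0.9009]
 [ 0.0009 -0.9009 -0.4339]
 [-1.     -0.0011  0.    ]]
```

Measured: the box yaw is about 12° and the lid size is 190 x 140 mm, as given. The hole is at (0.588, 0.023) and lies 62.5 mm from the box's middle, which also matches. The pin is at (0.443, -0.364). I'm moving above the pin.

Request:
drive_tool(moves="0.0215 0.025 0.002 7.5 0;0.0215 0.025 0.002 7.5 0;0.0215 0.025 0.002 7.5 0;0.0215 0.025 0.002 7.5 0;0.0215 0.025 0.002 7.5 0;0.0215 0.025 0.002 7.5 0;0.0215 0.025 0.002 7.5 0;0.0215 0.025 0.002 7.5 0;0 0 0 0 0;0 0 0 0 0", newtons=40)

```text
time: 1.4
ee_pos: [0.4426, -0.3637, 0.2493]
eef_rot: [-0.519, -0.481, 0.519, -0.48]
ft_force: [-0.6, -0.1, 0.6]
width: 0.0871
```

```bash
python3 - <<'E'
from h import *
import pickle
c=snap("wrist","w1.png",s=1.5);pickle.dump(c,open("w1.pkl","wb"))
c=snap("scene","s1.png",crop=(280,120,420,225),s=5)
s=r.read_state();print(s["joint_positions"],s["time"])
E
```

```text
[ 0.89710338  0.23021753 -0.33907312  1.56555301  0.0780864   1.35948914
  0.47255722] 1.5
```

View pics/w1.png

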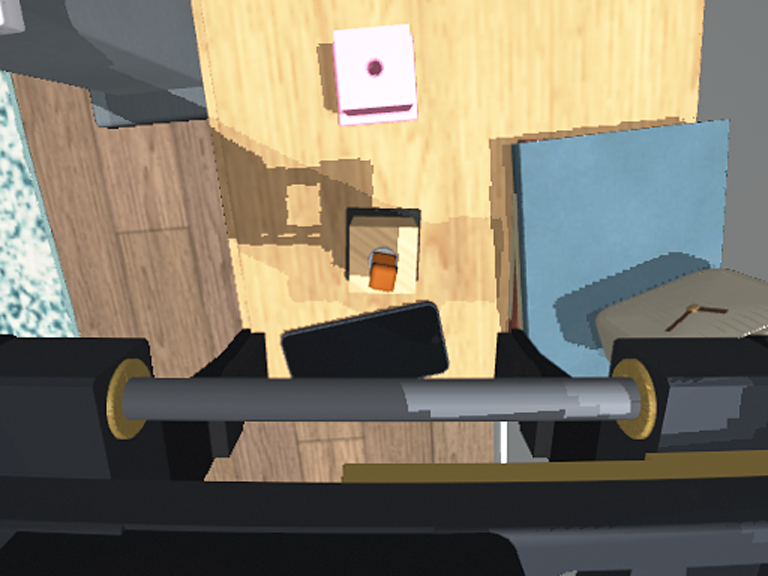

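The wrist view shows the pin at (383,272), slightly turned. I'll enlarge it.

```bash
python3 - <<'E'
from h import *
import pickle
c=pickle.load(open("w1.pkl","rb"))
im=c["color"][130:205,220:290,::-1]
cv2.imwrite("pics/w1c.png",cv2.resize(im,None,fx=8,fy=8,interpolation=cv2.INTER_CUBIC))
print(c["extrinsics"][:3])
E
```

```text
[[ 9.96988955e-01 -7.44871921e-02 -2.15564754e-02  4.48466661e-01]
 [-7.75408555e-02 -9.60031941e-01 -2.68935101e-01 -2.90571687e-01]
 [-6.62684400e-04  2.69796833e-01 -9.62917042e-01  4.00548056e-01]]
```

View pics/w1c.png

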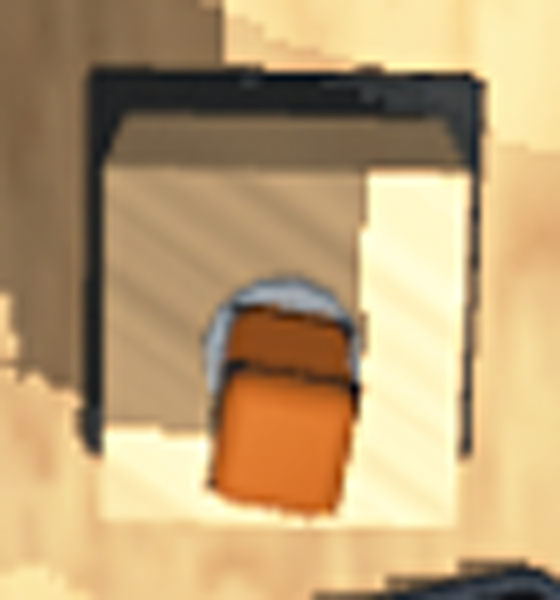

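View pics/s1.png

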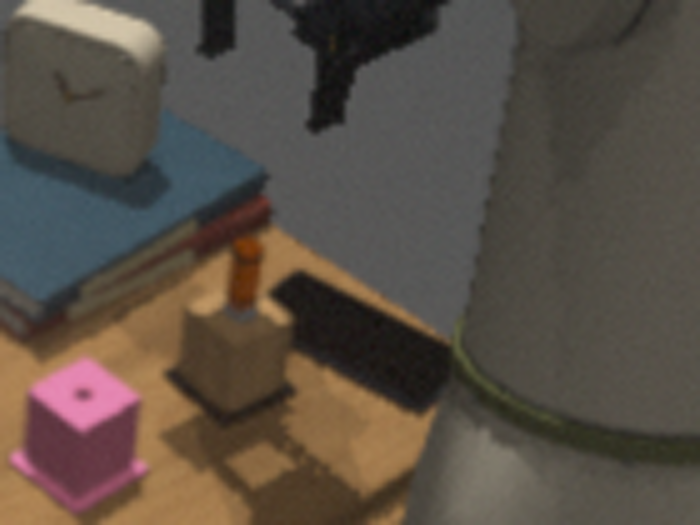

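```bash
python3 - <<'E'
from h import *
import pickle
np.set_printoptions(precision=4,suppress=True)
c=pickle.load(open("w1.pkl","rb"))
f=lambda x,y:(220+(x+.5)/8-.5,130+(y+.5)/8-.5)
for z,pts in((.12,[(228,374),(360,384),(337,515),(210,490)]),(.064,[(105,168),(470,172),(458,525),(102,520)])):
    q=np.array([atz(c,*f(*p),z) for p in pts]);print(q,q.mean(0))
    for i in range(4):
        d=q[(i+1)%4]-q[i];print("  ",np.linalg.norm(d),np.degrees(np.arctan2(d[1],d[0])))
E
```

```text
[[ 0.4379 -0.3561  0.12  ]
 [ 0.4531 -0.3585  0.12  ]
 [ 0.4493 -0.3741  0.12  ]
 [ 0.4346 -0.3699  0.12  ]] [ 0.4437 -0.3647  0.12  ]
   0.015419021879552913 -8.885584817582771
   0.01612437157375147 -103.61708590769132
   0.015305676429881248 163.97706265576002
   0.014210208519120181 76.68245998963559
[[ 0.4214 -0.3391  0.064 ]
 [ 0.4711 -0.3435  0.064 ]
 [ 0.4665 -0.3936  0.064 ]
 [ 0.4162 -0.389   0.064 ]] [ 0.4438 -0.3663  0.064 ]
   0.04986357448445297 -5.068703843419221
   0.05036003192298913 -95.17947647351701
   0.05055258654678189 174.7239036836895
   0.05018311043020554 84.03380575424258
```

The grip's centre is (0.4437, -0.3647) with yaw about -13°, and the stand is at (0.4438, -0.3663) with yaw about -5°. I'll descend and grasp.

Request:
drive_tool(moves="0.001 -0.001 -0.04 -8.5 0;0 0 -0.04 0 0;0 0 -0.04 0 0;0 0 -0.03 0 0;0 0 -0.012 0 0;0 0 0 0 0;0 0 0 0 0.6;0 0 0 0 1;0 0 0 0 1;0 0 0 0 1;0 0 0 0 1;0 0 0 0 1", newtons=40)

```text
time: 3.0
ee_pos: [0.4442, -0.3641, 0.0876]
eef_rot: [0.553, 0.441, -0.553, 0.441]
ft_force: [0.0, 0.3, 0.0]
width: 0.0351
```

```bash
python3 - <<'E'
from h import *
c=snap("wrist","w2.png",s=1.5)
s=r.read_state();print(s["ee_pos"],s["width"],s["ft_force"],s["time"])
E
```

```text
[ 0.44420793 -0.36410458  0.08757195] 0.03104336367208525 [0.3964943  0.01710146 0.75570278] 3.05
```

View pics/w2.png

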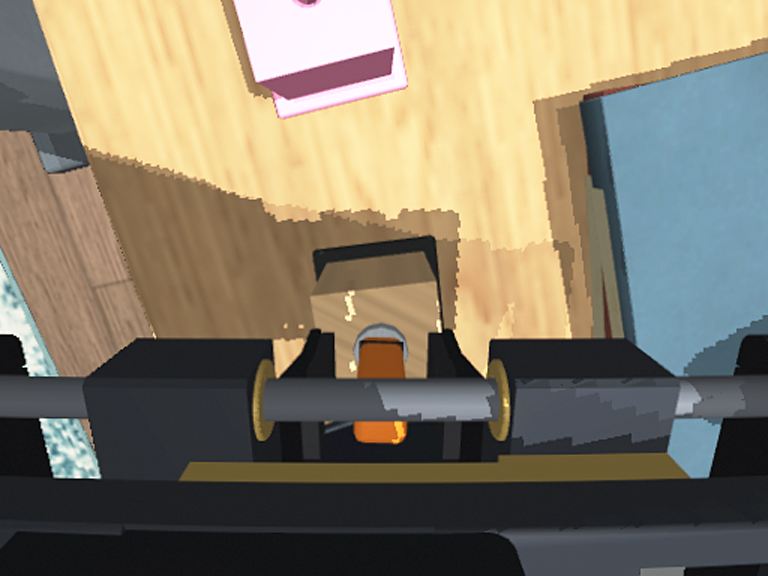

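The fingers are still closing round the grip, which sits centred between the pads and aligned. I'll let them finish.

Request:
drive_tool(moves="0 0 0 0 1;0 0 0 0 1;0 0 0 0 1;0 0 0 0 1", newtons=40)

```text
time: 3.55
ee_pos: [0.4442, -0.3641, 0.0876]
eef_rot: [0.553, 0.441, -0.553, 0.441]
ft_force: [-0.3, 0.2, 0.1]
width: 0.0158
```

Request:
drive_tool(moves="0 0 0.01 0 1;0 0 0.02 0 1;0 0 0.04 0 1;0 0 0.04 0 1;0 0 0.03 0 1;0.014 0.038 0 0 1;0.014 0.039 0 0 1;0.014 0.039 0 0 1;0.014 0.039 0 0 1;0.014 0.039 0 0 1;0.014 0.039 0 0 1;0.014 0.039 0 0 1;0.014 0.039 0 0 1;0.014 0.038 0 0 1;0.014 0.038 0 0 1;0 0 0 0 1;0 0 0 0 1")

```text
time: 5.68
ee_pos: [0.5842, 0.0223, 0.2279]
eef_rot: [-0.553, -0.441, 0.553, -0.441]
ft_force: [-0.0, -1.4, -0.9]
width: 0.0155
```

```bash
python3 - <<'E'
from h import *
import pickle
D={}
for n in("wrist","top","scene"): D[n]=cams.camera(n)
pickle.dump(D,open("d3.pkl","wb"))
for n,(x0,y0,x1,y1),s in(("wrist",(0,0,512,384),1.5),("top",(190,120,310,210),6),("scene",(160,100,280,230),4.5)):
    cv2.imwrite("pics/3"+n+".png",cv2.resize(D[n]["color"][y0:y1,x0:x1,::-1],None,fx=s,fy=s,interpolation=cv2.INTER_CUBIC))
s=r.read_state();print(s["ee_pos"],s["width"],s["ft_force"],s["time"],s["eef_rot"],s["joint_positions"])
E
```

```text
[0.58411163 0.02147674 0.22778914] 0.016014177156708508 [ 0.11853722 -0.4759626  -1.25426293] 5.825 [-0.55292058 -0.44044663  0.5530682  -0.44090948] [ 0.36613622  0.30092458 -0.58610909  1.55611816  0.17009307  1.33566348
 -0.46406106]
```

View pics/3wrist.png

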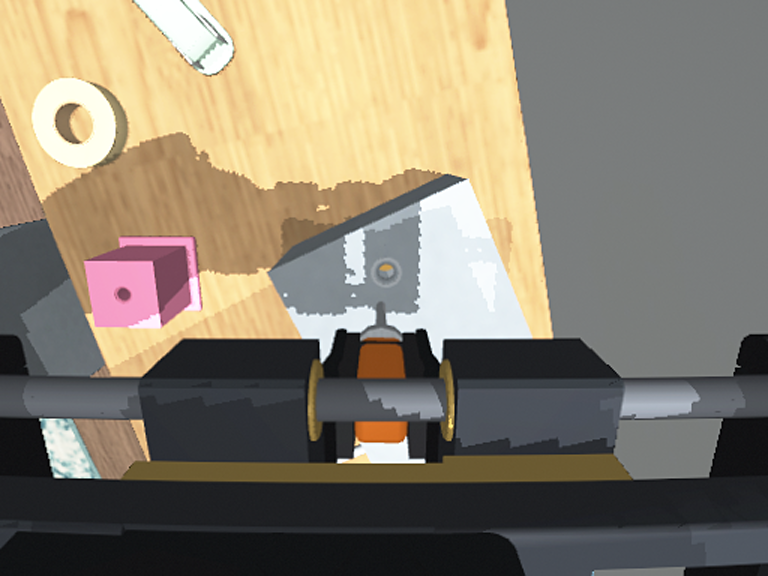

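View pics/3scene.png

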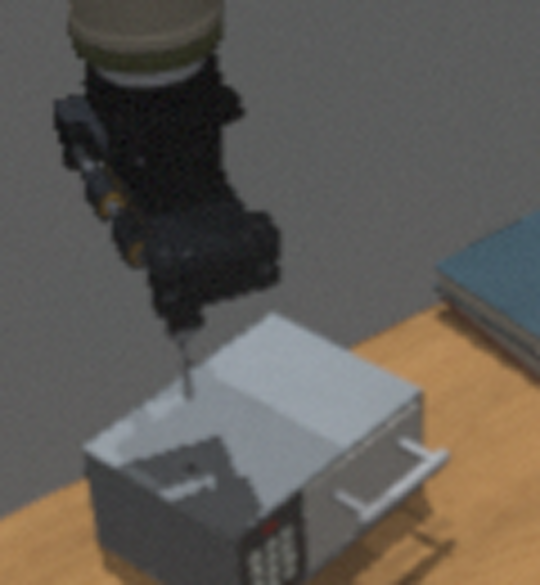

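```bash
python3 - <<'E'
import cv2,pickle
D=pickle.load(open("d3.pkl","rb"))
im=D["wrist"]["color"][165:230,225:285,::-1]
cv2.imwrite("pics/w3c.png",cv2.resize(im,None,fx=9,fy=9,interpolation=cv2.INTER_CUBIC))
E
```

```text
(no output)
```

View pics/w3c.png

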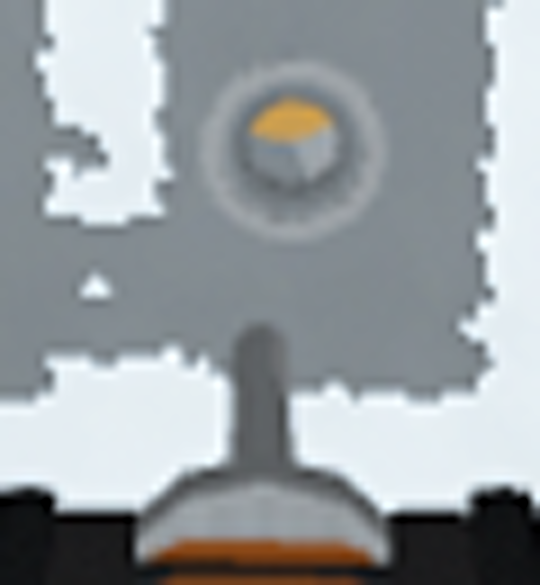

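```bash
cat > m.py <<'E'
from h import *
np.set_printoptions(precision=4,suppress=True)
E
python3 - <<'E'
from m import *
import pickle
D=pickle.load(open("d3.pkl","rb"));c=D["wrist"]
f=lambda x,y:(225+(x+.5)/9-.5,165+(y+.5)/9-.5)
h=atz(c,*f(293,149),.09); t=atz(c,*f(261,352),.1507)
print("hole",h,"ball",t,"diff",h-t)
a=atz(c,*f(201,149),.09)-atz(c,*f(385,149),.09);print("ring",np.linalg.norm(a))
a=atz(c,*f(233,400),.155)-atz(c,*f(288,400),.155);print("rod",np.linalg.norm(a))
col=atz(c,*f(262,520),.148+.062);print("collar top front edge approx",col)
E
```

```text
hole [0.5875 0.0219 0.09  ] ball [0.5836 0.02   0.1507] diff [ 0.0039  0.0019 -0.0607]
ring 0.019700602550361605
rod 0.004682775287398
collar top front edge approx [0.5855 0.0279 0.21  ]
```

The wrist view shows the rod tip at crop (260,335) and the hole's ring at (293,149), with a ring size of 19.7 mm and a rod of 4.7 mm. The offset is about (+3.9, +1.9) mm. I'll correct it, lower to 10 mm above the lid and look again.

Request:
drive_tool(moves="0.002 0.001 -0.015 0 1;0.002 0.001 -0.02 0 1;0 0 -0.012 0 1;0 0 0 0 1;0 0 0 0 1", newtons=50)

```text
time: 6.45
ee_pos: [0.5884, 0.025, 0.1809]
eef_rot: [0.553, 0.441, -0.552, 0.441]
ft_force: [0.1, 0.6, -0.8]
width: 0.016
```

```bash
python3 - <<'E'
from m import *
import pickle
D={n:cams.camera(n) for n in("wrist","scene")}
pickle.dump(D,open("d4.pkl","wb"))
im=D["wrist"]["color"][165:230,225:285,::-1]
a=cv2.resize(im,None,fx=9,fy=9,interpolation=cv2.INTER_CUBIC)
cv2.imwrite("pics/w4c.png",a)
cv2.imwrite("pics/s4c.png",cv2.resize(D["scene"]["color"][165:235,170:250,::-1],None,fx=8,fy=8,interpolation=cv2.INTER_CUBIC))
s=r.read_state();print(s["ee_pos"],s["width"],s["ft_force"],s["time"])
E
```

```text
[0.5886 0.025  0.1812] 0.015533650755824326 [ 0.3067 -0.3108 -1.1257] 6.55
```

View pics/w4c.png

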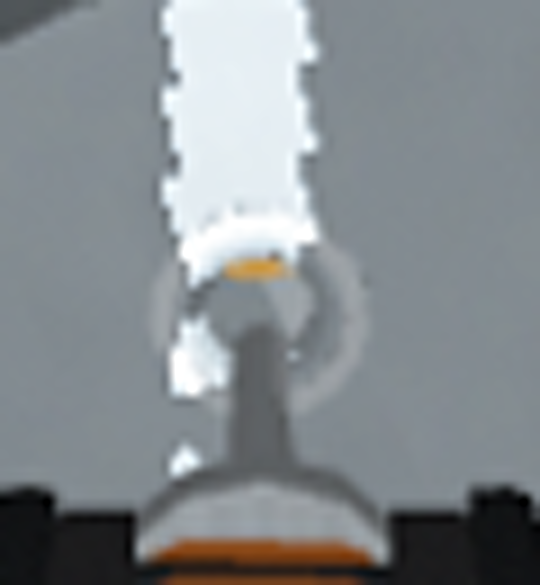

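View pics/s4c.png

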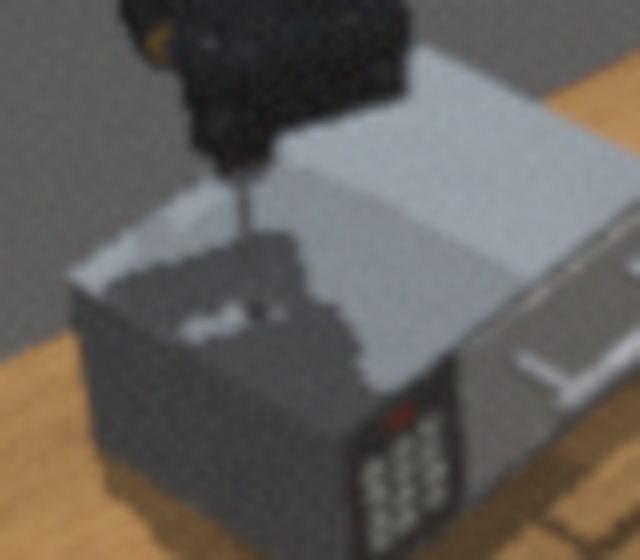

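```bash
python3 - <<'E'
from m import *
import pickle
D=pickle.load(open("d4.pkl","rb"));c=D["wrist"]
f=lambda x,y:(225+(x+.5)/9-.5,165+(y+.5)/9-.5)
zt=.1812-.0796
h=atz(c,*f(260,319),.09); t=atz(c,*f(260,354),zt+.0025)
print("hole",h,"ball",t,"diff",h-t)
g=lambda p:((p-np.array([225,165])+.5)*9-.5)
# circles reproj
th=np.linspace(0,2*np.pi,9)
for R_ in(.005,.00985):print(g(proj(c,[[h[0]+R_*np.cos(a),h[1]+R_*np.sin(a),.09] for a in th])).round())
s=D["scene"];S=lambda p:((p-np.array([170,165])+.5)*8-.5)
print("scene hole pred",S(proj(s,[[.5875,.022,.09],[t[0],t[1],zt]])))
a=atz(s,170+(257.5)/8-.5,165+310.5/8-.5,.09); b=atz(s,170+(245.5)/8-.5,165+240.5/8-.5,zt)
print(a,b,a-b)
for z in(.095,.1,.105,.11,.115):print(z,atz(s,170+(245.5)/8-.5,165+240.5/8-.5,z))
E
```

```text
hole [0.5875 0.0214 0.09  ] ball [0.5878 0.0227 0.1041] diff [-0.0003 -0.0013 -0.0141]
[[314. 307.]
 [289. 275.]
 [248. 268.]
 [213. 291.]
 [207. 331.]
 [231. 363.]
 [272. 370.]
 [306. 347.]
 [314. 307.]]
[[366. 296.]
 [318. 231.]
 [236. 218.]
 [168. 264.]
 [155. 342.]
 [203. 405.]
 [284. 418.]
 [351. 373.]
 [366. 296.]]
scene hole pred [[257.7052 301.1041]
 [253.0919 278.1705]]
[0.5835 0.0249 0.09  ] [0.6077 0.0132 0.1016] [-0.0242  0.0117 -0.0116]
0.095 [0.6145 0.0095 0.095 ]
0.1 [0.6094 0.0123 0.1   ]
0.105 [0.6043 0.0151 0.105 ]
0.11 [0.5992 0.018  0.11  ]
0.115 [0.5941 0.0208 0.115 ]
```

```bash
python3 - <<'E'
from m import *
import pickle
D=pickle.load(open("d3.pkl","rb"));s=D["scene"]
im=s["color"][165:215,185:225,::-1]
cv2.imwrite("pics/s3c.png",cv2.resize(im,None,fx=12,fy=12,interpolation=cv2.INTER_CUBIC))
S=lambda p:((p-np.array([185,165])+.5)*12-.5)
print(S(proj(s,[[.5836,.02,.148],[.5836,.02,.168],[.5836,.02,.204],[.5875,.022,.09]])))
D=pickle.load(open("d4.pkl","rb"));s=D["scene"]
im=s["color"][175:215,185:225,::-1].astype(float)
im=np.clip((im-20)*2.2,0,255).astype(np.uint8)
cv2.imwrite("pics/s4d.png",cv2.resize(im,None,fx=12,fy=12,interpolation=cv2.INTER_CUBIC))
S=lambda p:((p-np.array([185,175])+.5)*12-.5)
print(S(proj(s,[[.5878,.0227,.1016],[.5878,.0227,.1576],[.5875,.022,.09]])))
E
```

```text
[[202.9245 277.8357]
 [196.0213 213.6391]
 [183.2669  94.6784]
 [206.8078 451.9061]]
[[199.8946 297.5198]
 [180.5488 122.9548]
 [206.8078 331.9061]]
```

View pics/s3c.png

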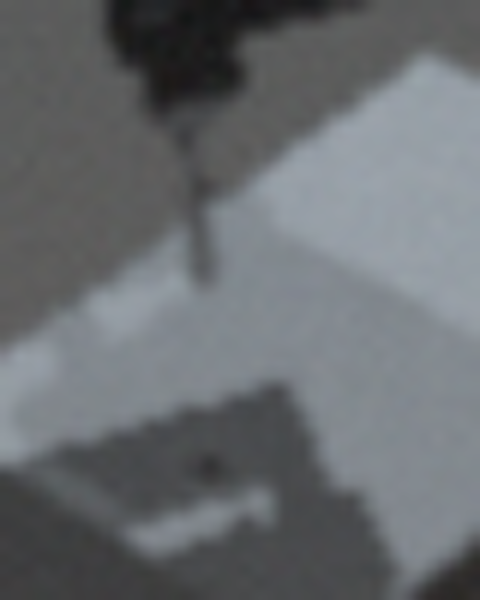

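View pics/s4d.png

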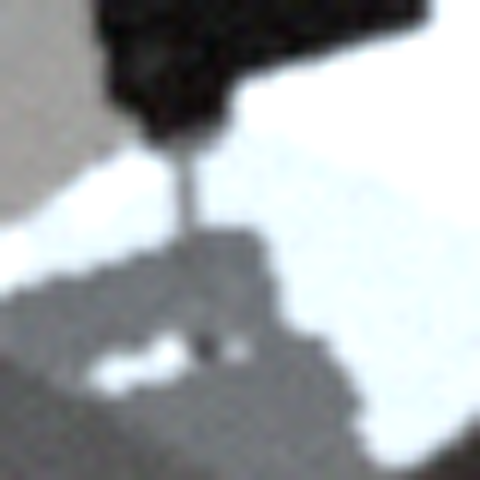

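The scene view confirms the tip height: predicted (203,278), seen (202,285), with the same bias as the hole. I'll correct y by -1.2 mm and enter the hole gently.

Request:
drive_tool(moves="-0.0003 -0.0012 0 0 1;0 0 -0.004 0 1;0 0 -0.004 0 1;0 0 -0.003 0 1;0 0 -0.002 0 1;0 0 -0.002 0 1;0 0 0 0 1")

```text
time: 7.42
ee_pos: [0.5878, 0.0237, 0.1655]
eef_rot: [-0.553, -0.441, 0.553, -0.441]
ft_force: [0.0, 0.4, -0.2]
width: 0.0155
```

```bash
python3 - <<'E'
from m import *
c=cams.camera("wrist")
im=c["color"][165:230,225:285,::-1]
cv2.imwrite("pics/w5c.png",cv2.resize(im,None,fx=9,fy=9,interpolation=cv2.INTER_CUBIC))
s=r.read_state();print(s["ee_pos"],s["width"],s["ft_force"],s["time"])
E
```

```text
[0.5879 0.0237 0.1656] 0.015839850588079116 [ 0.5435  0.9165 -0.7087] 7.475
```

View pics/w5c.png

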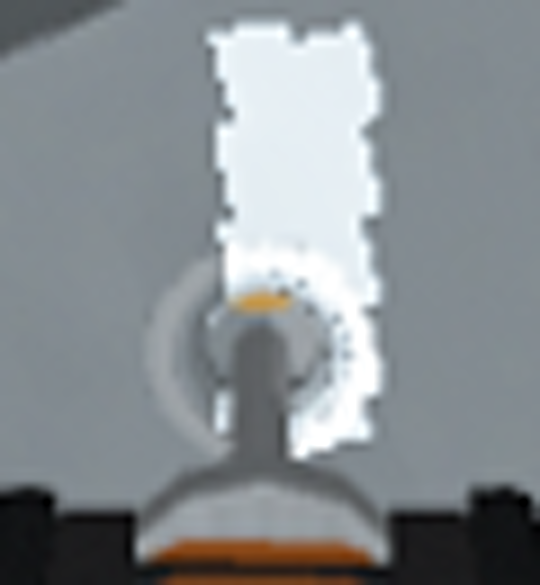

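The rod is in the hole with no force. I'm going down toward the shallowest possible cap depth.

Request:
drive_tool(moves="0 0 -0.003 0 1;0 0 -0.003 0 1;0 0 -0.003 0 1;0 0 -0.003 0 1;0 0 -0.002 0 1;0 0 0 0 1")

```text
time: 8.22
ee_pos: [0.5878, 0.0237, 0.1514]
eef_rot: [-0.553, -0.441, 0.553, -0.441]
ft_force: [-0.6, -0.4, -0.2]
width: 0.0162
```

Request:
drive_tool(moves="0 0 -0.0015 0 1;0 0 -0.0015 0 1;0 0 0 0 1")

```text
time: 8.6
ee_pos: [0.5878, 0.0236, 0.1485]
eef_rot: [-0.553, -0.441, 0.553, -0.441]
ft_force: [-0.0, -0.9, -0.7]
width: 0.0154
```

Request:
drive_tool(moves="0 0 -0.0015 0 1;0 0 -0.0015 0 1;0 0 0 0 1")

```text
time: 8.98
ee_pos: [0.5878, 0.0237, 0.1454]
eef_rot: [-0.553, -0.441, 0.553, -0.441]
ft_force: [0.2, 0.6, -0.6]
width: 0.0158
```

Request:
drive_tool(moves="0 0 -0.0015 0 1;0 0 -0.0015 0 1;0 0 0 0 1")

```text
time: 9.35
ee_pos: [0.5878, 0.0236, 0.1424]
eef_rot: [-0.553, -0.441, 0.553, -0.441]
ft_force: [-0.3, 0.7, -1.4]
width: 0.0156
```

Request:
drive_tool(moves="0 0 -0.0015 0 1;0 0 -0.0015 0 1;0 0 0 0 1")

```text
time: 9.72
ee_pos: [0.5878, 0.0237, 0.1394]
eef_rot: [-0.552, -0.441, 0.553, -0.441]
ft_force: [0.3, -0.1, -0.8]
width: 0.0156
```

Request:
drive_tool(moves="0 0 -0.0015 0 1;0 0 -0.0015 0 1;0 0 0 0 1")

```text
time: 10.1
ee_pos: [0.5878, 0.0237, 0.1364]
eef_rot: [-0.552, -0.441, 0.553, -0.441]
ft_force: [0.0, -0.4, -1.2]
width: 0.0157
```

Request:
drive_tool(moves="0 0 -0.0015 0 1;0 0 -0.0015 0 1;0 0 0 0 1")

```text
time: 10.48
ee_pos: [0.5878, 0.0237, 0.1334]
eef_rot: [-0.553, -0.441, 0.553, -0.441]
ft_force: [-0.2, -0.8, -0.3]
width: 0.0157
```

Request:
drive_tool(moves="0 0 -0.0015 0 1;0 0 -0.0015 0 1;0 0 0 0 1")

```text
time: 10.85
ee_pos: [0.5878, 0.0237, 0.1304]
eef_rot: [-0.553, -0.441, 0.553, -0.441]
ft_force: [-0.1, -0.1, -0.4]
width: 0.0157
```

Request:
drive_tool(moves="0 0 -0.001 0 1;0 0 -0.001 0 1;0 0 0 0 1")

```text
time: 11.22
ee_pos: [0.5879, 0.0237, 0.1285]
eef_rot: [-0.553, -0.441, 0.553, -0.441]
ft_force: [0.3, 0.0, 0.2]
width: 0.0153
```

Request:
drive_tool(moves="0 0 -0.001 0 1;0 0 -0.001 0 1;0 0 0 0 1")

```text
time: 11.6
ee_pos: [0.5882, 0.0238, 0.1272]
eef_rot: [0.553, 0.441, -0.552, 0.441]
ft_force: [-1.7, -0.3, 5.4]
width: 0.0158
```

Contact is at TCP z ≈ 0.128, with about 6 N. I'll press in 1 mm steps.

Request:
drive_tool(moves="0 0 -0.001 0 1;0 0 -0.001 0 1;0 0 0 0 1")

```text
time: 11.98
ee_pos: [0.5882, 0.0238, 0.1254]
eef_rot: [0.553, 0.441, -0.552, 0.441]
ft_force: [-2.8, 0.0, 6.9]
width: 0.0155
```

Request:
drive_tool(moves="0 0 -0.001 0 1;0 0 -0.001 0 1;0 0 0 0 1")

```text
time: 12.35
ee_pos: [0.5883, 0.0238, 0.1234]
eef_rot: [0.553, 0.441, -0.552, 0.442]
ft_force: [-2.0, -0.6, 7.0]
width: 0.0156
```

Request:
drive_tool(moves="0 0 -0.001 0 1;0 0 0 0 1")

```text
time: 12.6
ee_pos: [0.5883, 0.0238, 0.1225]
eef_rot: [0.553, 0.441, -0.552, 0.442]
ft_force: [-2.6, 0.1, 6.5]
width: 0.0156
```

```bash
python3 - <<'E'
from m import *
snap("top","t6.png",crop=(200,130,290,210),s=7)
E
```

```text
(no output)
```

View pics/t6.png

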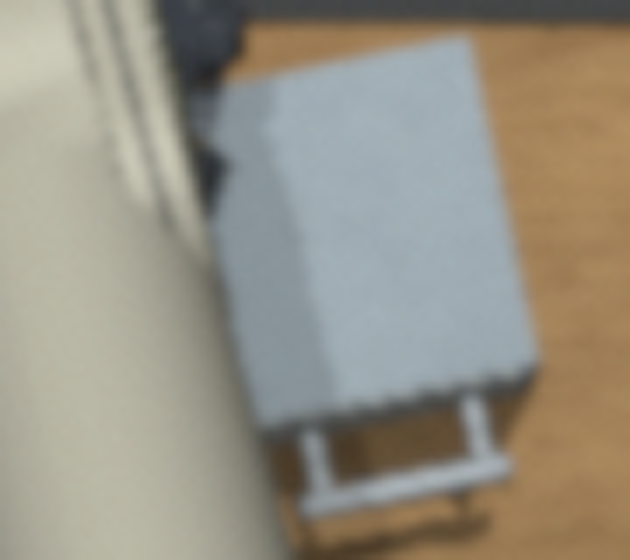

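Not popped yet. I'll continue.

Request:
drive_tool(moves="0 0 -0.001 0 1;0 0 0 0 1")

```text
time: 12.9
ee_pos: [0.5883, 0.0238, 0.1213]
eef_rot: [0.553, 0.441, -0.552, 0.441]
ft_force: [-0.3, 0.0, 5.4]
width: 0.016
```

```bash
python3 - <<'E'
from m import *
snap("top","t7.png",crop=(200,130,290,210),s=7)
print(r.read_state()["ft_force"])
E
```

```text
[-1.544  -0.1367  4.6758]
```

View pics/t7.png

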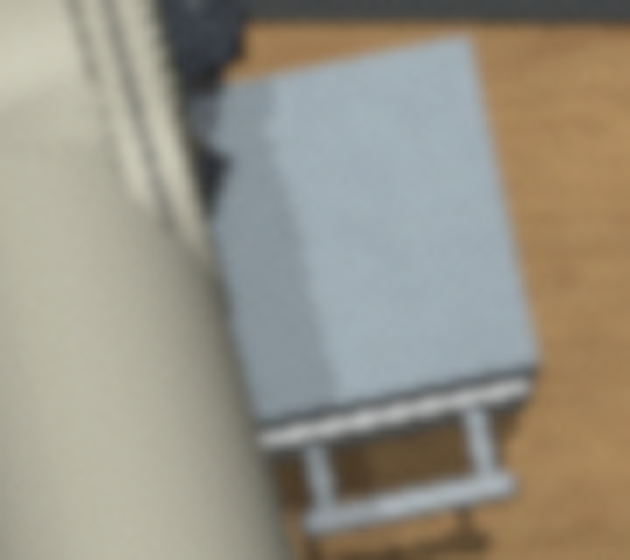

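The tray has popped. I'll withdraw straight up and look again.

Request:
drive_tool(moves="0 0 0 0 1;0 0 0 0 1;0 0 0.005 0 1;0 0 0.015 0 1;0 0 0.03 0 1;0 0 0.03 0 1;0 0 0.03 0 1;0 0 0 0 1;0 0 0 0 1")

```text
time: 14.08
ee_pos: [0.5876, 0.0236, 0.2302]
eef_rot: [-0.552, -0.441, 0.553, -0.441]
ft_force: [0.6, -0.4, -0.2]
width: 0.0154
```

```bash
python3 - <<'E'
from m import *
import pickle
c=snap("top","t8.png",crop=(200,130,290,210),s=7)
w=snap("wrist","w8.png",crop=(225,165,285,230),s=9);pickle.dump((c,w,r.read_state()),open("d8.pkl","wb"))
s=r.read_state();print(s["ee_pos"],s["ft_force"],s["time"])
E
```

```text
[0.5873 0.0235 0.2295] [ 0.0055 -1.0955 -1.1125] 14.175
```

View pics/t8.png

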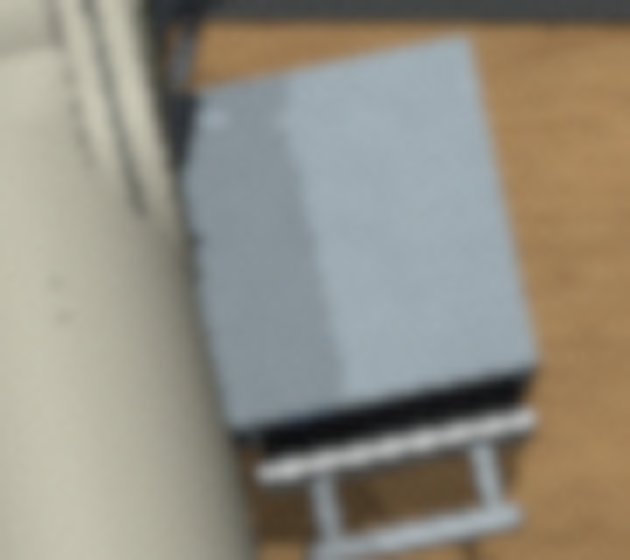

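View pics/w8.png

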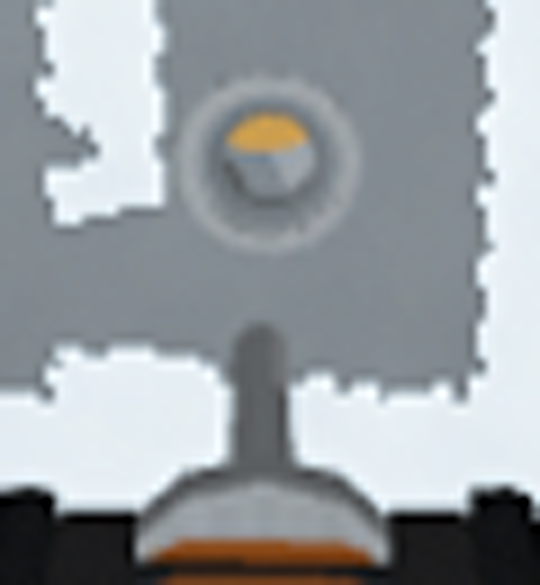

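The tray is out about 22 mm, and the pin sits unchanged in the grip. The hand has to be free for the handle, so I'll set the pin in its own stand, draw the tray, then lift the pin and seat it finally.

Request:
drive_tool(moves="-0.0143 -0.0388 0 0 1;-0.0143 -0.0388 0 0 1;-0.0143 -0.0388 0 0 1;-0.0143 -0.0388 0 0 1;-0.0143 -0.0388 0 0 1;-0.0143 -0.0388 0 0 1;-0.0143 -0.0388 0 0 1;-0.0143 -0.0388 0 0 1;-0.0143 -0.0388 0 0 1;-0.0143 -0.0388 -0.02 0 1;0 0 -0.03 0 1;0 0 -0.015 0 1;0 0 0 0 1;0 0 0 0 1")

```text
time: 15.92
ee_pos: [0.4457, -0.364, 0.1666]
eef_rot: [0.552, 0.441, -0.552, 0.442]
ft_force: [0.5, -0.7, 0.0]
width: 0.016
```

```bash
python3 - <<'E'
from m import *
import pickle
w=snap("wrist","w9.png",crop=(205,145,305,230),s=7);pickle.dump(w,open("d9.pkl","wb"))
s=r.read_state();print(s["ee_pos"],s["ft_force"],s["time"])
E
```

```text
[ 0.4457 -0.3642  0.1668] [ 0.7209  0.4813 -0.8707] 15.975
```

View pics/w9.png

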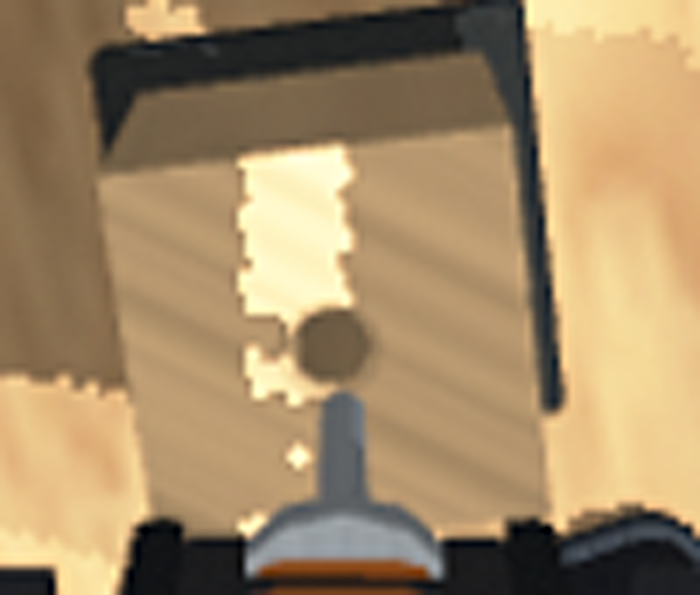

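```bash
python3 - <<'E'
from m import *
import pickle
c=pickle.load(open("d9.pkl","rb"))
f=lambda x,y:(205+(x+.5)/7-.5,145+(y+.5)/7-.5)
zt=.1668-.0796
h=atz(c,*f(333,345),.064); t=atz(c,*f(343,415),zt+.0025)
print("hole",h,"ball",t,"diff",h-t)
print(np.linalg.norm(atz(c,*f(296,345),.064)-atz(c,*f(371,345),.064)))
E
```

```text
hole [ 0.4442 -0.3657  0.064 ] ball [ 0.4452 -0.3664  0.0897] diff [-0.0011  0.0007 -0.0257]
0.00916902612816466
```

Request:
drive_tool(moves="-0.0011 0.0004 0 0 1;0 0 -0.01 0 1;0 0 -0.01 0 1;0 0 -0.008 0 1;0 0 -0.008 0 1;0 0 0 0 1")

```text
time: 16.73
ee_pos: [0.4435, -0.3637, 0.1287]
eef_rot: [-0.553, -0.442, 0.553, -0.441]
ft_force: [-0.3, 0.6, -1.1]
width: 0.0156
```

Request:
drive_tool(moves="0 0 -0.01 0 1;0 0 -0.01 0 1;0 0 -0.01 0 1;0 0 -0.006 0 1;0 0 -0.003 0 1;0 0 -0.002 0 1;0 0 0 0 1")

```text
time: 17.6
ee_pos: [0.4439, -0.364, 0.0887]
eef_rot: [0.553, 0.441, -0.553, 0.441]
ft_force: [0.8, 0.1, -0.8]
width: 0.0155
```

Request:
drive_tool(moves="0 0 -0.001 0 1;0 0 0 0 1;0 0 0 0 0;0 0 0 0 0;0 0 0 0 0;0 0 0 0 0;0 0 0.02 0 0;0 0 0.04 0 0;0 0 0.05 0 0;0 0 0.05 0 0;0 0 0 0 0")

```text
time: 18.98
ee_pos: [0.4454, -0.3649, 0.252]
eef_rot: [0.553, 0.439, -0.552, 0.444]
ft_force: [0.5, -0.9, -0.8]
width: 0.0859
```

```bash
python3 - <<'E'
from m import *
import pickle
w=snap("wrist","w10.png",s=1.5)
t=cams.camera("top");pickle.dump((w,t),open("d10.pkl","wb"))
cv2.imwrite("pics/t10.png",cv2.resize(t["color"][135:225,190:310,::-1],None,fx=6.6,fy=6.6,interpolation=cv2.INTER_CUBIC))
s=r.read_state();print(s["ee_pos"],s["ft_force"],s["time"],s["width"])
E
```

```text
[ 0.4438 -0.3639  0.2476] [-0.4207 -0.7866 -1.1267] 19.075 0.08667845284187402
```

View pics/w10.png

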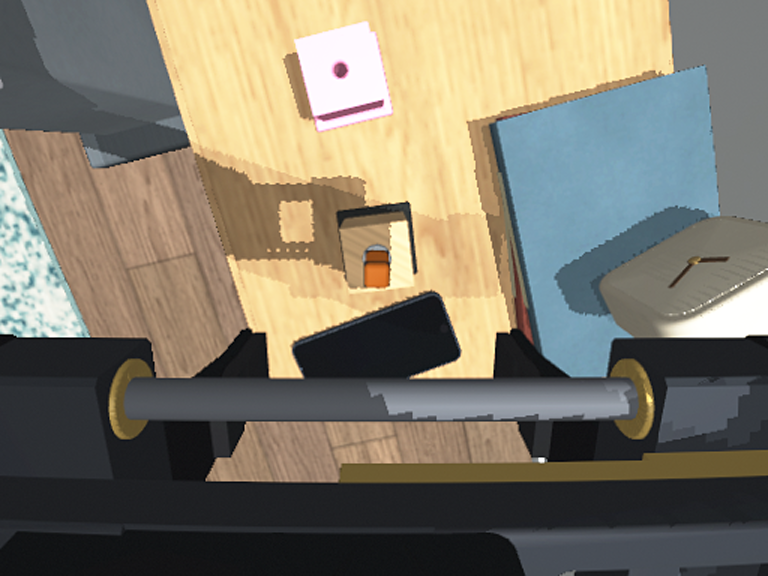

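View pics/t10.png

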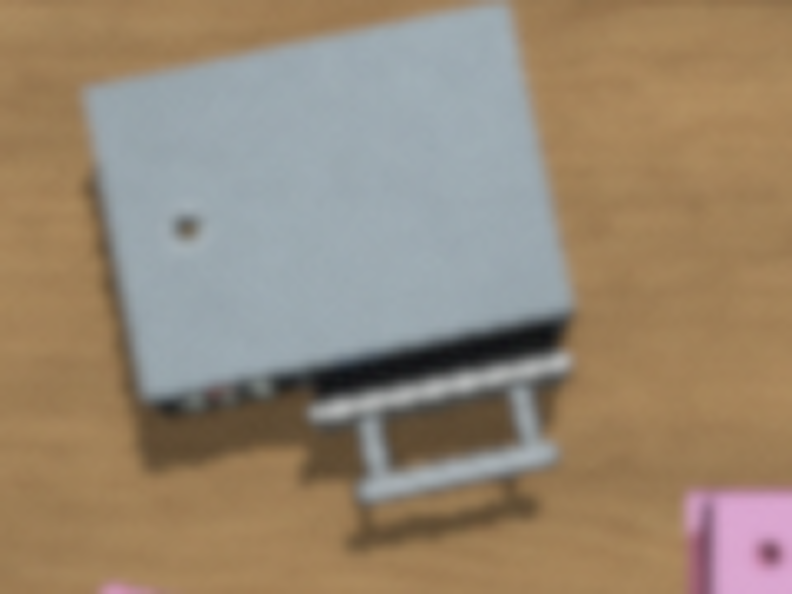

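The pin stands in its stand. Handle bar ends in the top crop are (360,492) and (558,455); I'll compute its middle.

```bash
python3 - <<'E'
from m import *
import pickle
w,t=pickle.load(open("d10.pkl","rb"))
f=lambda x,y:(190+(x+.5)/6.6-.5,135+(y+.5)/6.6-.5)
a=atz(t,*f(360,492),.066);b=atz(t,*f(558,455),.066);print(a,b,(a+b)/2,np.linalg.norm(a-b))
from scipy.spatial.transform import Rotation as R
q=R.from_quat(r.read_state()["eef_rot"]).as_matrix()[:,1];print(np.degrees(np.arctan2(q[1],q[0])))
print(r.read_state()["joint_positions"])
# expected: box centre (.6,-.038), handle local (-.07-.035-.022, ?)
E
```

```text
[ 0.4744 -0.0527  0.066 ] [ 0.4911 -0.1394  0.066 ] [ 0.4827 -0.096   0.066 ] 0.08827358416194264
-12.784437494462383
[ 0.8935  0.2325 -0.337   1.5664  0.0782  1.3553  0.325 ]
```

Request:
drive_tool(moves="0.0048 0.0335 0 3.1 0.65;0.0048 0.0335 0 3.1 0.65;0.0048 0.0335 0 3.1 0.65;0.0048 0.0335 0 3.1 0.65;0.0048 0.0335 -0.02 3.1 0.65;0.0048 0.0335 -0.02 3.1 0.65;0.0048 0.0335 -0.02 3.1 0.65;0.0048 0.0335 -0.02 3.1 0.65;0 0 0 0 0.65;0 0 0 0 0.65", newtons=20)

```text
time: 20.32
ee_pos: [0.4822, -0.0959, 0.1679]
eef_rot: [0.445, 0.549, -0.445, 0.55]
ft_force: [0.5, 0.3, 0.1]
width: 0.0307
```

```bash
python3 - <<'E'
from m import *
import pickle
w=snap("wrist","w11.png",s=1.5)
sc=snap("scene","s11.png",crop=(180,120,300,240),s=5)
pickle.dump((w,sc),open("d11.pkl","wb"))
s=r.read_state();print(s["ee_pos"],s["ft_force"],s["time"],s["width"])
E
```

```text
[ 0.4824 -0.0967  0.1681] [ 0.8274  0.795  -0.3758] 20.425 0.03064457587443683
```

View pics/w11.png

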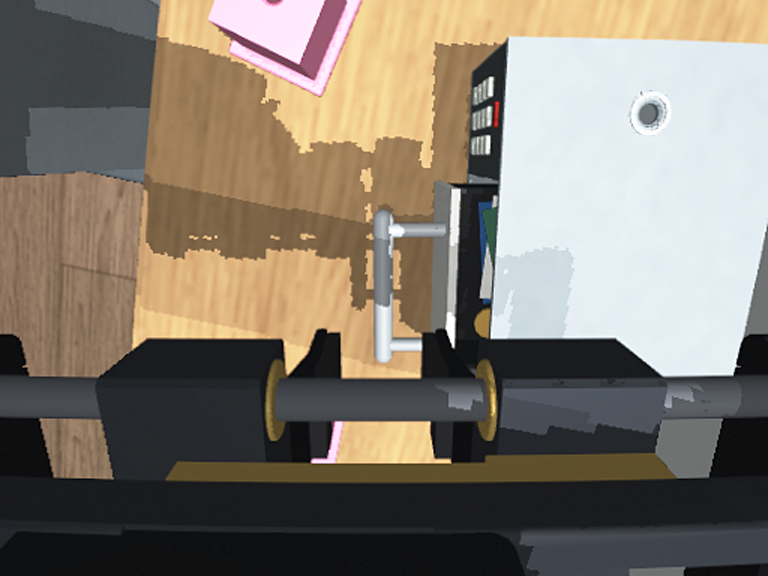

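View pics/s11.png

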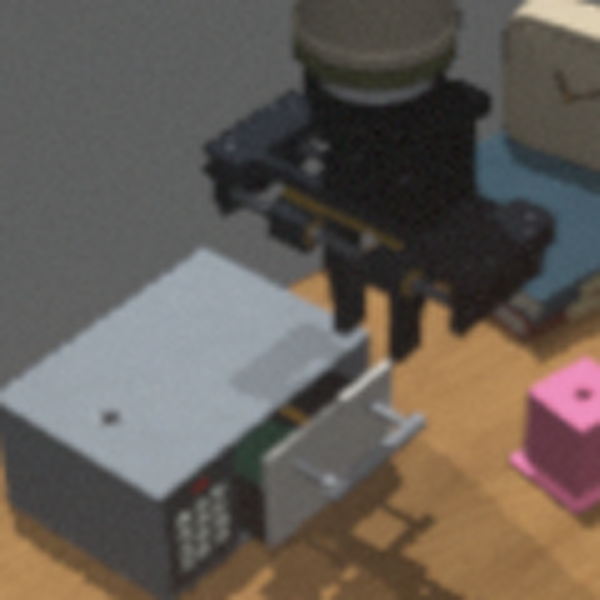

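```bash
python3 - <<'E'
from m import *
import pickle
w,_=pickle.load(open("d11.pkl","rb"))
f=lambda x,y:((x+.5)/1.5-.5,(y+.5)/1.5-.5)
a=atz(w,*f(383,212),.066);b=atz(w,*f(383,358),.066);print(a,b,(a+b)/2,np.linalg.norm(a-b))
E
```

```text
[ 0.4744 -0.0536  0.066 ] [ 0.4924 -0.138   0.066 ] [ 0.4834 -0.0958  0.066 ] 0.08627391427096182
```

Handle middle is (0.4834, -0.0958), and both views agree. I'll descend with the jaws at 30 mm and close on the bar.

Request:
drive_tool(moves="0.0005 0 -0.035 0 0.65;0 0 -0.035 0 0.65;0 0 -0.02 0 0.65;0 0 -0.012 0 0.65;0 0 -0.01 0 0.65;0 0 0 0 0.65;0 0 0 0 1;0 0 0 0 1;0 0 0 0 1;0 0 0 0 1;0 0 0 0 1", newtons=20)

```text
time: 21.8
ee_pos: [0.483, -0.096, 0.0559]
eef_rot: [0.445, 0.549, -0.445, 0.55]
ft_force: [0.6, -0.1, 4.8]
width: 0.0104
```

Request:
drive_tool(moves="-0.0039 -0.0008 0 0 1;-0.0039 -0.0008 0 0 1;-0.0039 -0.0008 0 0 1;-0.0039 -0.0008 0 0 1;-0.0039 -0.0009 0 0 1;-0.0039 -0.0008 0 0 1;-0.0039 -0.0008 0 0 1;-0.0039 -0.0008 0 0 1;-0.0039 -0.0009 0 0 1;0 0 0 0 1")

```text
time: 23.05
ee_pos: [0.4472, -0.1037, 0.0559]
eef_rot: [0.445, 0.549, -0.445, 0.55]
ft_force: [0.2, -1.0, 8.0]
width: 0.0102
```

Fz reads 8 N while gripping, so I'll ease up 0.5 mm and continue in small steps to the stop.

Request:
drive_tool(moves="-0.002 -0.0004 0.0005 0 1;-0.002 -0.0004 0 0 1;0 0 0 0 1")

```text
time: 23.42
ee_pos: [0.443, -0.1045, 0.056]
eef_rot: [0.445, 0.55, -0.445, 0.549]
ft_force: [-0.0, -2.7, 3.6]
width: 0.0101
```

```bash
python3 - <<'E'
from m import *
s=r.read_state();print(s["ee_pos"],s["ft_force"],s["torque"],s["time"],s["width"],s["joint_positions"])
snap("scene","s12.png",crop=(180,110,310,240),s=5)
E
```

```text
[ 0.443  -0.1045  0.056 ] [-0.0108 -2.7347  3.6083] [-0.613  -0.1508 -0.0223] 23.425 0.010099056682757152 [ 0.6618  0.2008 -0.5661  2.06    0.1357  0.9167  0.2312]
```

View pics/s12.png

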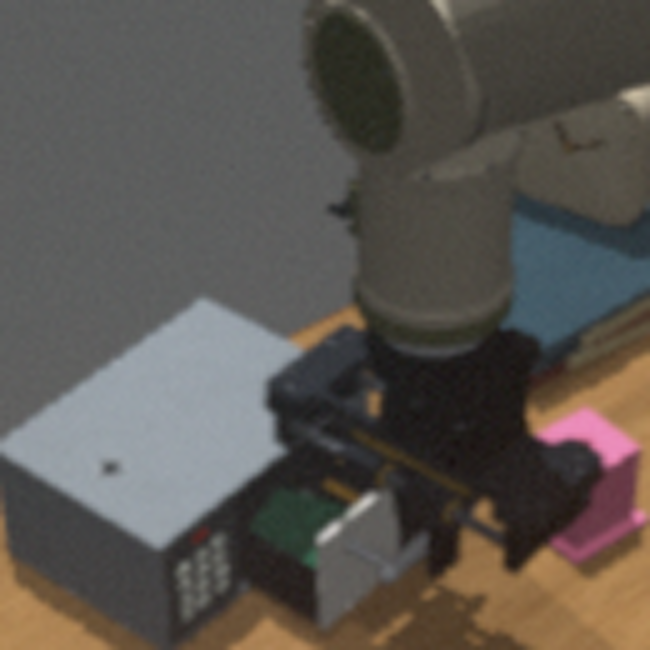

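Request:
drive_tool(moves="-0.001 -0.0002 0 0 1;-0.001 -0.0002 0 0 1;0 0 0 0 1")

```text
time: 23.85
ee_pos: [0.4415, -0.1048, 0.056]
eef_rot: [0.445, 0.549, -0.445, 0.55]
ft_force: [1.7, -4.2, -0.7]
width: 0.0101
```

Request:
drive_tool(moves="-0.001 -0.0002 0 0 1;0 0 0 0 1")

```text
time: 24.1
ee_pos: [0.4411, -0.1048, 0.0561]
eef_rot: [0.445, 0.549, -0.445, 0.55]
ft_force: [5.5, -3.9, -3.4]
width: 0.0104
```

Request:
drive_tool(moves="-0.001 -0.0002 0 0 1;0 0 0 0 1")

```text
time: 24.35
ee_pos: [0.4411, -0.1048, 0.0561]
eef_rot: [0.446, 0.549, -0.444, 0.551]
ft_force: [10.2, -3.8, -8.8]
width: 0.0106
```

The tray is at its stop: no further motion, and the force rose to 10 N. I'll unload, open to 30 mm and rise.

Request:
drive_tool(moves="0.0018 0.0004 0 0 1;0 0 0 0 1;0 0 0 0 0.65;0 0 0 0 0.65;0 0 0 0 0.65;0 0 0 0 0.65")

```text
time: 25.1
ee_pos: [0.4412, -0.1043, 0.056]
eef_rot: [0.445, 0.55, -0.445, 0.549]
ft_force: [-0.5, 0.2, 0.1]
width: 0.0296
```

Request:
drive_tool(moves="0 0 0.01 0 0.65;0 0 0.03 0 0.65;0 0 0.05 0 0.65;0 0 0.05 0 0.65;0 0 0.04 0 0.65;0 0 0 0 0.65")

```text
time: 25.85
ee_pos: [0.443, -0.1046, 0.2397]
eef_rot: [0.446, 0.548, -0.444, 0.552]
ft_force: [-0.0, 0.2, -0.5]
width: 0.0305
```

```bash
python3 - <<'E'
from m import *
import pickle
w=snap("wrist","w13.png",s=1.5);pickle.dump(w,open("d13.pkl","wb"))
s=r.read_state();print(s["ee_pos"],s["ft_force"],s["time"],s["width"])
E
```

```text
[ 0.442  -0.1045  0.2376] [-0.145  -0.1136 -0.8187] 25.9 0.030623052553306024
```

View pics/w13.png

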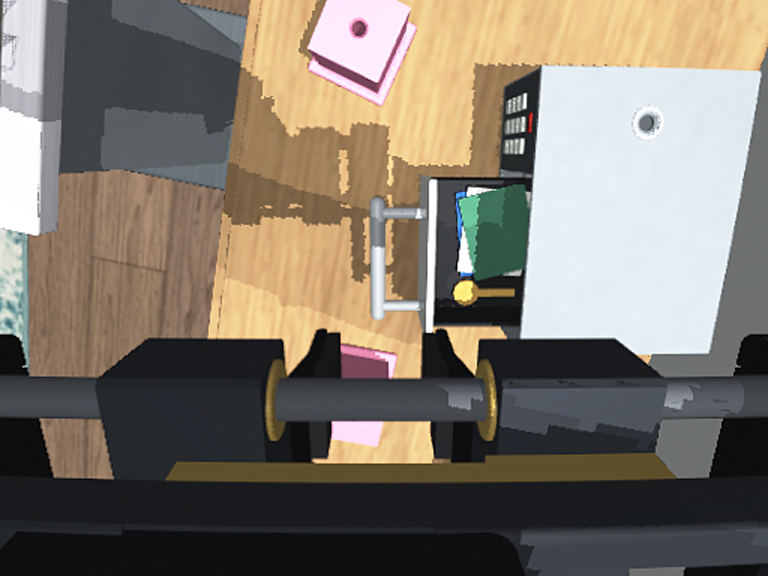

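The tray is fully out: total travel is about 22 + 43 = 65 mm. I'm heading back to the pin.

Request:
drive_tool(moves="0.0003 -0.0325 0.002 -3.1 0;0.0003 -0.0325 0.002 -3.1 0;0.0003 -0.0325 0.002 -3.1 0;0.0003 -0.0325 0.002 -3.1 0;0.0003 -0.0325 0.002 -3.1 0;0.0003 -0.0325 0 -3.1 0;0.0003 -0.0325 0 -3.1 0;0.0003 -0.0325 0 -3.1 0;0 0 0 0 0;0 0 0 0 0", newtons=40)

```text
time: 27.15
ee_pos: [0.4437, -0.3647, 0.2457]
eef_rot: [0.553, 0.441, -0.553, 0.441]
ft_force: [0.0, 0.7, -0.1]
width: 0.0867
```

```bash
python3 - <<'E'
from m import *
import pickle
w=snap("wrist","w14.png",crop=(210,120,300,205),s=7);pickle.dump(w,open("d14.pkl","wb"))
t=snap("top","t14.png",crop=(190,130,310,220),s=6.6);pickle.dump((w,t),open("d14.pkl","wb"))
s=r.read_state();print(s["ee_pos"],s["ft_force"],s["time"],s["width"])
E
```

```text
[ 0.444  -0.3639  0.2461] [-0.7862  0.4939  0.9604] 27.25 0.08683980908680777
```

View pics/w14.png

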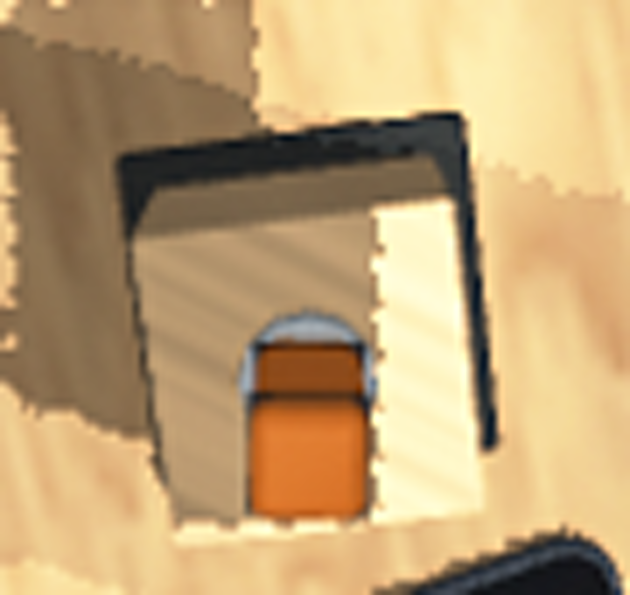

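View pics/t14.png

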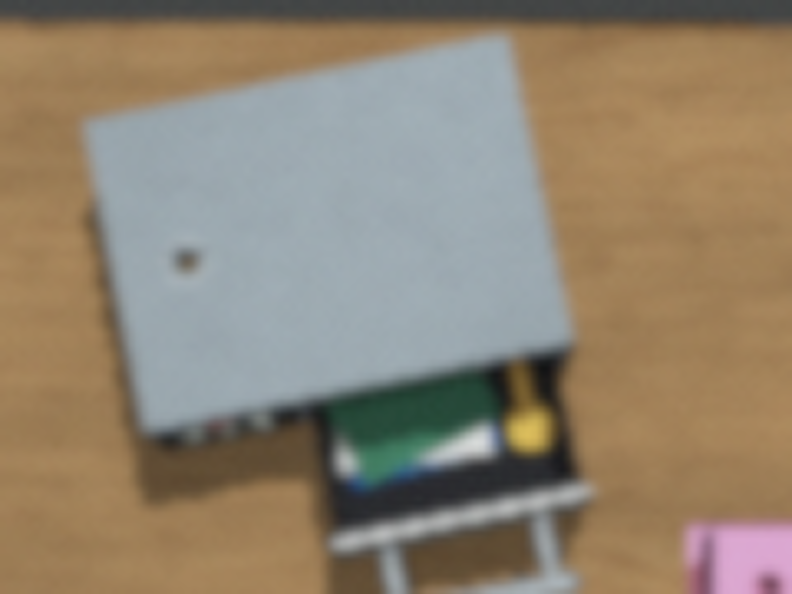

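The tray is out and the pin is upright and aligned with the jaws. I'll regrasp it, lift it 30 mm (still in the hole) and seat it.

Request:
drive_tool(moves="0 0 -0.04 0 0;0 0 -0.04 0 0;0 0 -0.04 0 0;0 0 -0.026 0 0;0 0 -0.012 0 0;0 0 0 0 1;0 0 0 0 1;0 0 0 0 1;0 0 0 0 1;0 0 0 0 1;0 0 0 0 1;0 0 0 0 1;0 0 0 0 1;0 0 0 0 1;0 0 0 0 1;0 0 0 0 1", newtons=40)

```text
time: 29.25
ee_pos: [0.4438, -0.3645, 0.0881]
eef_rot: [0.553, 0.441, -0.553, 0.441]
ft_force: [0.6, 0.3, 0.1]
width: 0.0157
```

Request:
drive_tool(moves="0 0 0.01 0 1;0 0 0.01 0 1;0 0 0.01 0 1;0 0 0 0 1;0 0 -0.008 0 1;0 0 -0.008 0 1;0 0 -0.008 0 1;0 0 -0.003 0 1;0 0 -0.002 0 1;0 0 0 0 1")

```text
time: 30.5
ee_pos: [0.4439, -0.3646, 0.0891]
eef_rot: [0.553, 0.441, -0.553, 0.441]
ft_force: [-0.8, 0.6, -1.4]
width: 0.0158
```

Request:
drive_tool(moves="0 0 -0.001 0 1;0 0 0 0 1;0 0 0 0 1")

```text
time: 30.88
ee_pos: [0.4438, -0.3646, 0.0882]
eef_rot: [0.553, 0.441, -0.553, 0.441]
ft_force: [-1.0, -0.2, -0.2]
width: 0.0156
```

Request:
drive_tool(moves="0 0 0 0 0;0 0 0 0 0;0 0 0 0 0;0 0 0 0 0;0 0 0 0 0;0 0 0 0 0;0 0 0.02 0 0;0 0 0.04 0 0;0 0 0.05 0 0;0 0 0.05 0 0;0 0 0 0 0;0 0 0 0 0")

```text
time: 32.38
ee_pos: [0.4436, -0.3644, 0.2476]
eef_rot: [-0.553, -0.441, 0.553, -0.441]
ft_force: [0.2, -0.1, -0.8]
width: 0.0871
```

```bash
python3 - <<'E'
from m import *
w=snap("wrist","w15.png",crop=(210,120,300,205),s=7)
t=snap("top","t15.png",s=1.5)
t=snap("scene","s15.png",s=1.5)
cv2.imwrite("pics/s15c.png",cv2.resize(t["color"][155:215,300:380,::-1],None,fx=10,fy=10,interpolation=cv2.INTER_CUBIC))
s=r.read_state();print(s["ee_pos"],s["ft_force"],s["time"],s["width"])
E
```

```text
[ 0.4433 -0.3642  0.2467] [-0.3931 -0.1143  0.3901] 32.525 0.0867134216125603
```

View pics/w15.png

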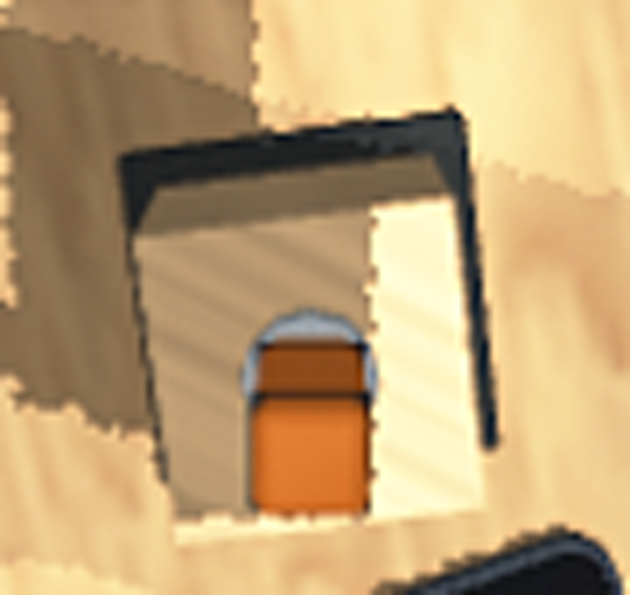

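View pics/t15.png

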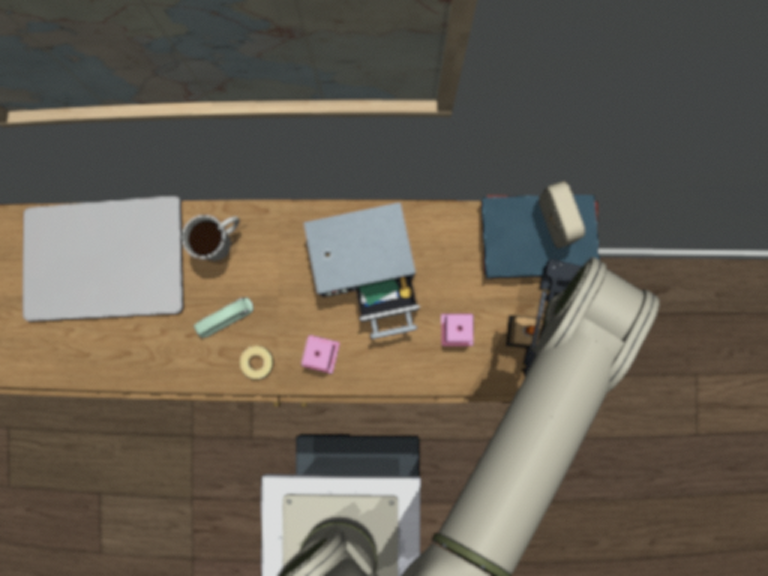

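View pics/s15c.png

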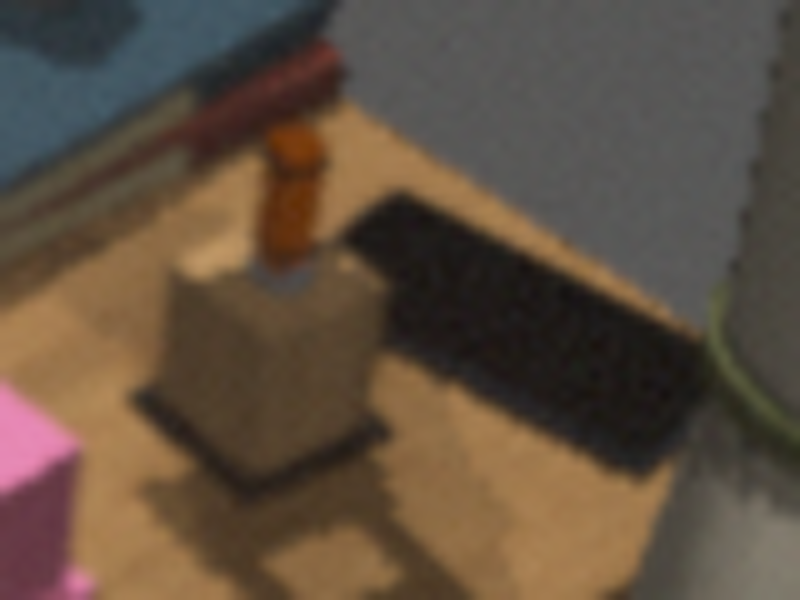

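```bash
python3 - <<'E'
from m import *
import pickle
w=pickle.load(open("d13.pkl","rb"))
f=lambda x,y:((x+.5)/1.5-.5,(y+.5)/1.5-.5)
a=(atz(w,*f(377,198),.066)+atz(w,*f(377,319),.066))/2
d=a[:2]-np.array([.5036,-.0919]);print(a,d,np.linalg.norm(d))
print(ticket.close_job())
E
```

```text
[ 0.4412 -0.1058  0.066 ] [-0.0624 -0.0139] 0.06395151658732012
the job is handed in; nothing more can be done
None
```

The job is handed in at about 32.5 s of the 72 s allowed: the tray is out to its stop and the pin is back home in its wooden stand.

- **Latch:** I pushed the pin through the lid hole and met the cap about 42 mm down. After about 6 mm of travel the tray popped out. The wrist sensor showed at most about 7 N upward and 3 N sideways at the readings I took while pressing; the latch limit is 20 N.
- **Tray:** I gripped the bar handle and drew the tray until it no longer moved and the pull rose to about 10 N. The gripper's travel puts the tray at about 65 mm, while the wrist camera gave about 64 mm, which is within calibration error. While I held the bar, the vertical force reached about 8 N upward and then 9 N downward. I did not find the cause, but it was gone once I let go.
- **Order of steps:** The hand had to be free for the handle, so I parked the pin in its own stand before drawing the tray. Afterwards I regripped the pin, lifted it about 30 mm and seated it again as the last step.
- **Last checks:** The collar is on the block, and the pin shows at the same place in the scene camera as at the start. The gripper is open and well clear. The phone, mug, stapler and tape look unmoved in the last top and scene pictures.

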